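# Bring the jam carousel's empty place round to the refill jar

### The arm

A 6-joint arm with a two-finger parallel gripper is mounted at the origin on the work surface. World frame = base frame: x ahead of the robot, y to its left, z up, the work surface at z = 0. Lengths are in m, angles in rad, forces in N, time in s.
With the tool pointing down it reaches from about 0.25 to 0.775 m from the base axis. Payload 4 kg.
Tool frame: the origin (TCP) lies between the finger pads; the fingertips stand 14 mm ahead of it and the grasp point (between the pads) lies 5 mm behind it (tip_reach is the distance from the TCP to the fingertips, in m); z points along the fingers, y is the line along which they close (so a half turn about z gives the same grasp; the last joint's range is limited). The gripper opens to 94 mm and grips with 3 to 60 N. Pads are 16 mm wide; open, the fingers measure 119 mm over their backs; the gripper's body (75 mm by 177 mm) begins 78 mm behind the grasp point.
Start: joints at [1.145, 0.087, 1.371, -0, 1.684, -0.103], TCP at [0.174, 0.522, 0.181] pointing down, gripper open.
Joint ranges: [-3.1, 3.1], [-0.76, 2.03], [0.27, 2.55], [-1.08, 4.22], [0.17, 2.65], [-2.57, 2.57]. Speed limits (rad/s): [2.79, 2.79, 3.14, 3.14, 3.14, 3.14].

### API

Orientations are given as [roll, pitch, yaw] about the fixed x, y, z axes, in that order (R = Rz(yaw) Ry(pitch) Rx(roll)).
In Python, from bench import * gives the robot as it stands. The module is installed in compiled form; this text tells all that it offers.
- The arm moves only by the tool servo_tool, never from a script. Its argument "targets" is a list of rows, each a list of 4 numbers: the shift along the tool's x, y, z in cm, then the turn about the tool's z in degrees. A call has 1 to 8 rows; each row is the pose to reach, as a shift and turn from the pose commanded when the call began, along the tool's axes at that moment; what a row does not reach only later rows make up. A row lasts 1/8 s, in which the tool goes at most 62.5 mm and 10.7 degrees, less where a joint would pass 70% of its speed; a pose out of reach is approached as far as the arm can. A call with a gripper value outside its range is refused whole. "claw" is the closure in counts, from 0 (fully open) to 255 (shut), set as the call begins (left out, the last holds). The fingers move at their own pace and stop on an object; the grip force is fixed at half the most. Time passes only in rows, so rows that repeat a pose let the fingers close. It gives the time, the measured TCP pose, the force, the opening and the grip force at its end, in the units of the state.
- get_obs(): the state, without advancing time (a new reading comes with each control period).
- snapshot(name): name is "side" or "top" or "wrist"; returns the picture (420x560x3 uint8, blue, green, red); there is no depth.
- camera_model(name): a dict with "camera_matrix" (3x3 intrinsics, pixels), "camera_from_world" (4x4, takes a point from world to camera coordinates). Camera axes: x right, y up, looking along -z (the intrinsics and any distortion apply to the point x, -y, -z); pixel columns grow to the right and rows downward; lengths in m; the calibration is good to about 2 mm. The wrist camera is an equidistant fisheye: a pixel r from the principal point sees the ray r / f radians off the axis. A picture is of the moment at which its call begins: read the wrist's pose just before it. camera_model takes no time and is no camera call; for the wrist camera it gives the pose at the moment of the call.
- close_job(): hands the job in; it is judged then, once.
The state is a dict: "time": time; "joint_positions": joint angles; "qvel": joint speeds; "joint_torque": joint torques, N m; "tool_pos": TCP position; "ee_rot": TCP orientation; "wrist_force": force on the tool from outside, world axes, zero at the start; "wrist_torque": the same for the moment, N m; "width": finger opening in m; "finger_force": force on a finger pad.
Only numpy, scipy, OpenCV 4.12 (cv2) and the standard library are available. Lean on these libraries where they do the work, as an engineer would, in place of code of your own. Each camera call takes 0.05 s, during which the arm holds its last target. There are 200 camera calls.

### The job

The jam carousel on the breakfast buffet has one empty ring, and its refill jar stands waiting at the end of the serving board. Gently push the carousel round by one of its bare arms with a fingertip until the empty ring squarely faces the refill jar so that the jar could be moved straight across into it, then take the finger away. Do not fling the carousel round, and leave all the jars and the other things on the counter untouched.

Things in the scene. Friction and masses are not known exactly. Their poses are not given: they have to be found in the camera images.
- board: dark wooden serving board fixed on the counter, 420 x 170 x 18 mm. Origin on the counter (z = 0) exactly below the carousel's upright axis. Its own -x axis runs along the board's centre line to the end where the refill jar waits, 235 to 245 mm from the axis. The board reaches 300 mm from the origin to -x, 120 mm to +x
- foot: fixed round wooden foot of the jam carousel on the board, 152 mm wide, 27 mm high, with an 18 mm steel post that carries the turning crown. Origin on the carousel's axis, 18 mm above the counter; z up. Between foot and arms there is only the post
- carousel (a joint): angle of the carousel's steel crown (hub, four arms, four rings) about its upright axis, rad; 0 at the start, positive anticlockwise from above. Turns freely either way for almost two turns, no catches or spring; bearing friction about 0.12 N m, so it stays where it is left
- hub (a point): point on the carousel's axis at the middle height of its arms, 130 mm above the counter. Hub 38 mm wide, its cap ends 27 mm higher. Four bare straight arms at right angles (round steel rods 10 mm thick) leave it level, free from 19 to 83 mm from the axis; each ends in a ring. Its own -x axis points along the arm of the empty ring
- empty_ring (a point): centre of the empty ring (the one of four without a jar), at its upper edge, 136 mm above the counter, 125 mm from the carousel's axis; moves with the crown; its own -x axis points outward. Every ring: 84 mm outside, 74 mm inside, 12 mm high. The other three hold hanging jars
- jar_a: full glass jar hanging loosely in a carousel ring by its 88 mm wide, 4 mm thick flange: pot 66 mm wide, 80 mm deep, in and below the ring; above the flange a flat steel lid 78 mm wide with a 16 mm knob; 101 mm tall in all, the knob ends 27 mm above the middle of the arms. 0.2 to 0.37 kg. Origin: centre of its underside, 56 mm above the counter; z up
- jar_b: full glass jar hanging loosely in a carousel ring by its 88 mm wide, 4 mm thick flange: pot 66 mm wide, 80 mm deep, in and below the ring; above the flange a flat steel lid 78 mm wide with a 16 mm knob; 101 mm tall in all, the knob ends 27 mm above the middle of the arms. 0.2 to 0.37 kg. Origin: centre of its underside, 56 mm above the counter; z up
- jar_c: full glass jar hanging loosely in a carousel ring by its 88 mm wide, 4 mm thick flange: pot 66 mm wide, 80 mm deep, in and below the ring; above the flange a flat steel lid 78 mm wide with a 16 mm knob; 101 mm tall in all, the knob ends 27 mm above the middle of the arms. 0.2 to 0.37 kg. Origin: centre of its underside, 56 mm above the counter; z up
- refill: the refill jar, of the same shape and size as the hanging ones (66 mm pot, 88 mm flange, 101 mm tall, 0.28 kg), standing loose on the free end of the serving board. Origin: centre of its underside, 18 mm above the counter
- tongs: loose steel serving tongs lying flat, about 190 x 50 mm, up to 24 mm high; origin underneath their middle, x along them; bystander
- butter_dish: loose white butter dish with cover, 120 x 85 mm, 58 mm high; origin: centre of its underside; bystander
- egg_cup: loose white egg cup, 48 mm across the mouth, 46 mm high; origin: centre of its underside; bystander

How it is judged:
By the outcome, as a careful person would: the job done as asked, in the order asked, and still so for the second after the job is handed in, with the robot touching nothing.
It also fails if it takes over 48 s, if anything falls off the work surface, if the arm or the gripper's body presses on something with over 40 N, if the wrist force passes 120 N, or if a joint passes its speed limit or range.

## Working session

There is one attempt and no reset: what is moved stays moved. The work goes in short steps, Python scripts to look and compute and a tool call to move; the robot and the scene stay as the last step left them, time stands still between calls to the robot, and variables do not carry over. Pictures are saved under pics/ and viewed, at most 10 in all, crops included, and the job is handed in when it is done.

Besides the shell and the picture viewer there is one more tool, called after "Emit:" as a command line: name --pt "numbers of a row" for each row, then --argument value for the rest. servo_tool: Moves the arm, as the interface text tells. Its arguments: {"type":"object","properties":{"targets":{"type":"array"},"claw":{"type":"number"}},"required":["targets"]}

```bash
mkdir -p pics; python3 - <<'E'
from bench import *
import cv2,numpy as np
for n in("top","side"):
    cv2.imwrite(f"pics/{n}1.png",snapshot(n)); m=camera_model(n); print(n,np.round(m["camera_matrix"],1).tolist(),np.round(m["camera_from_world"],3).tolist())
o=get_obs(); print(o["time"],o["tool_pos"],o["ee_rot"],o["width"])
E
```

```text
top [[488.0, 0.0, 274.5], [0.0, 488.0, 211.1], [0.0, 0.0, 1.0]] [[0.022, -1.0, 0.01, -0.006], [0.994, 0.023, 0.102, -0.608], [-0.102, 0.008, 0.995, -1.327], [0.0, 0.0, 0.0, 1.0]]
side [[456.8, 0.0, 282.6], [0.0, 456.8, 217.4], [0.0, 0.0, 1.0]] [[0.987, -0.161, -0.018, -0.582], [0.131, 0.729, 0.672, -0.139], [-0.095, -0.666, 0.74, -1.139], [0.0, 0.0, 0.0, 1.0]]
0.1 [0.17425027 0.5211097  0.18014969] [-3.13967646e+00 -1.79885037e-04  2.81875110e+00] 0.09389047972215141
```

View pics/top1.png

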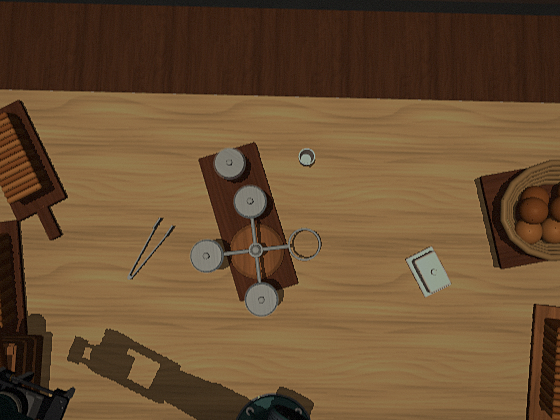

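View pics/side1.png

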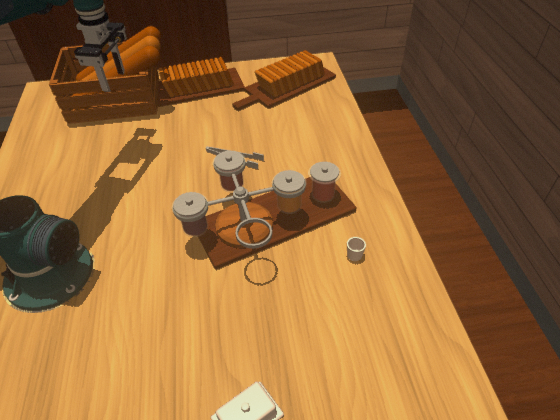

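The top view shows the hub at about (256,250), the empty ring at (306,243) and the refill jar at (230,162). The ring therefore has to turn roughly 100° anticlockwise. The side view agrees, with the empty ring facing the viewer at (253,233) and the refill at (324,173).

```bash
cat > h.py <<'E'
from bench import *
import cv2,numpy as np
def ray(n,uv,z,m=None):
    m=m or camera_model(n); K,T=m["camera_matrix"],m["camera_from_world"]; R,t=T[:3,:3],T[:3,3]
    d=np.linalg.inv(K)@[uv[0],uv[1],1]; d=R.T@np.array([d[0],-d[1],-d[2]]); c=-R.T@t
    return c+d*(z-c[2])/d[2]
def proj(n,p):
    m=camera_model(n); q=m["camera_from_world"]@np.append(p,1); q=m["camera_matrix"]@[q[0],-q[1],-q[2]]; return q[:2]/q[2]
def ang(a,b): return np.degrees(np.arctan2(b[1]-a[1],b[0]-a[0]))
def grey(im):
    h=cv2.cvtColor(im,cv2.COLOR_BGR2HSV); return ((h[...,1]<60)&(h[...,2]>70)).astype(np.uint8)*255
E
python3 - <<'E'
from h import *
im=cv2.imread("pics/top1.png"); g=cv2.cvtColor(im,cv2.COLOR_BGR2GRAY)
m=grey(im)
c=cv2.HoughCircles(cv2.GaussianBlur(g,(3,3),0)[130:330,180:340],cv2.HOUGH_GRADIENT,1.5,30,param1=120,param2=18,minRadius=13,maxRadius=20)
if c is not None: print(c[0]+[180,130,0])
# board mask: dark brown
h=cv2.cvtColor(im,cv2.COLOR_BGR2HSV)
b=((h[...,2]<95)).astype(np.uint8)*255; b[:135]=0;b[310:]=0;b[:,:180]=0;b[:,340:]=0
b|=m; b[:,:195]=0
a=im[135:320,180:345]; 
v=np.hstack([cv2.resize(a,None,fx=2.4,fy=3,interpolation=2),cv2.resize(cv2.cvtColor(m[135:320,180:345],8),None,fx=2.4,fy=3)])
cv2.imwrite("pics/v1.png",v)
E
```

```text
[[249.75       201.25        15.69999981]
 [306.75       243.25        14.80000019]
 [260.25       298.75        15.55000019]
 [275.25       267.25        19.14999962]
 [228.75       162.25        13.75      ]
 [272.25       229.75        19.14999962]
 [204.75       255.25        14.19999981]
 [246.75       256.75        15.85000038]]
```

View pics/v1.png

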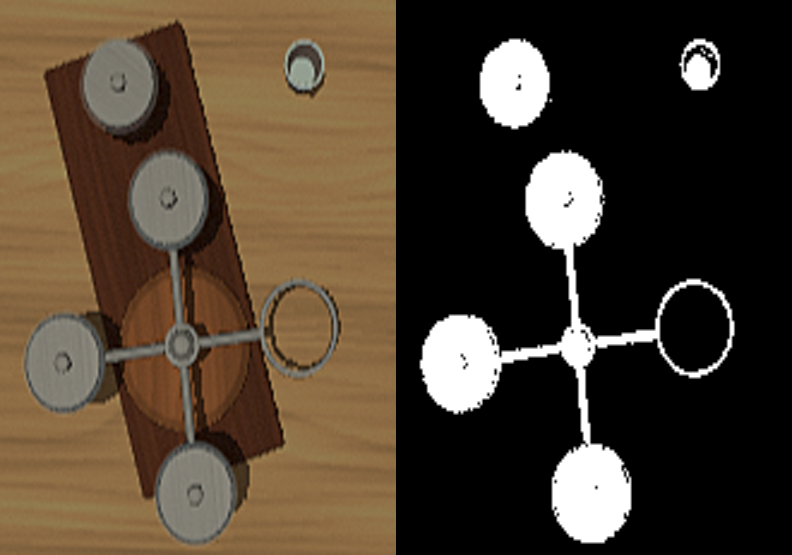

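The mask separates the lids, hub, arms and ring cleanly, so I'll measure from it.

```bash
cat >> h.py <<'E'
def measure(im,verbose=True):
    m=grey(im); m[:135]=0; m[330:]=0; m[:,:180]=0; m[:,345:]=0
    o=cv2.morphologyEx(m,cv2.MORPH_OPEN,cv2.getStructuringElement(cv2.MORPH_ELLIPSE,(13,13)))
    n,l,s,c=cv2.connectedComponentsWithStats(cv2.morphologyEx(o,cv2.MORPH_CLOSE,np.ones((5,5))))
    lids=[c[i] for i in range(1,n) if s[i,4]>400]
    cs,hi=cv2.findContours(m,cv2.RETR_CCOMP,cv2.CHAIN_APPROX_NONE)
    hole=max((k for k,q in zip(cs,hi[0]) if q[3]>=0),key=cv2.contourArea)
    e=cv2.fitEllipse(hole); ring=ray("top",e[0],.134)
    lids=sorted(lids,key=lambda p:p[1])
    refill=ray("top",lids[0],.104)
    jars=[ray("top",p,.142) for p in lids[1:]]
    return m,e,ring,refill,jars
E
python3 - <<'E'
from h import *
im=cv2.imread("pics/top1.png"); m,e,ring,refill,jars=measure(im)
print("ring",ring,e[1]); print("refill",refill); print("jars",np.round(jars,4))
# hub: opposite-jar centre lines
w=m[236:264,243:270].copy(); o=cv2.morphologyEx(w,cv2.MORPH_OPEN,cv2.getStructuringElement(2,(7,7))); M=cv2.moments(o,True)
hc=ray("top",(243+M['m10']/M['m00'],236+M['m01']/M['m00']),.15); print("hub cap",hc)
pts=np.array([j[:2] for j in jars]+[ring[:2]]); hub=pts.mean(0); print("hub mean",hub,"radii",np.linalg.norm(pts-hub,axis=1),"ang",[ang(hub,p) for p in pts])
print("refill dist/ang",np.linalg.norm(refill[:2]-hub),ang(hub,refill), "ring ang",ang(hub,ring))
# board edges: brown mask, minAreaRect-ish line fits
h=cv2.cvtColor(im,cv2.COLOR_BGR2HSV); b=(h[...,2]<100).astype(np.uint8)*255
L=[];R_=[]
for r in range(175,240):
    row=im[r,:,:].max(1).astype(int)
    x=np.where(row[190:300]<105)[0]
    if len(x): L.append((190+x[0],r))
for r in range(150,225):
    row=im[r,:,:].max(1).astype(int); x=np.where(row[190:293]<105)[0]
    R_.append((190+x[-1],r))
for P in(L,R_):
    W=np.array([ray("top",p,.018)[:2] for p in P]); d=cv2.fitLine(W.astype(np.float32),cv2.DIST_HUBER,0,1e-3,1e-4).ravel(); print("edge ang",np.degrees(np.arctan2(d[1],d[0]))%180, "hub offset",(hub-d[2:])@[-d[1],d[0]],"refill",(refill[:2]-d[2:])@[-d[1],d[0]])
E
```

```text
ring [ 0.51449589 -0.06804044  0.134     ] (29.781518936157227, 30.11322593688965)
refill [0.72601317 0.13853035 0.104     ]
jars [[0.6207 0.0756 0.142 ]
 [0.4796 0.1812 0.142 ]
 [0.3736 0.0383 0.142 ]]
hub cap [0.4933125  0.05776838 0.15      ]
hub mean [0.49711216 0.05678405] radii [0.12505197 0.12566511 0.12489244 0.12602916] ang [np.float64(8.667804823570492), np.float64(97.99916507384954), np.float64(-171.49831756883958), np.float64(-82.07167355192179)]
refill dist/ang 0.24305992624363532 19.65292131469913 ring ang -82.07167355192179
edge ang 18.26837 hub offset -0.08243394408702674 refill -0.0765609772184879
edge ang 18.225311 hub offset 0.0857407399951235 refill 0.09179631817899414
```

Emit:
servo_tool --pt "0 0 -4 0" --pt "0 0 -9 5" --pt "-3.5 -3.2 -10 14" --pt "-7.4 -6.7 -10 23" --pt "-11.2 -10.1 -10 32" --pt "-14.9 -13.4 -10 41" --pt "-18.6 -16.8 -10 50" --pt "-22.3 -20.1 -10 59" --claw 255

```text
time: 1.1
tool_pos: [0.3225, 0.2587, 0.2807]
ee_rot: [-3.141, 0.0, 1.784]
wrist_force: [-0.4, 0.4, 0.1]
width: 0.0173
finger_force: 0.0
```

Emit:
servo_tool --pt "-5.0 1.5 0 1" --pt "-10.5 3.2 0 2" --pt "-16 4.9 0 3" --pt "-21.5 6.6 0 4.2" --pt "-26.5 8.1 0 4.2" --pt "-28.8 8.8 0 4.2" --pt "-28.8 8.8 0 4.2" --pt "-28.8 8.8 0 4.2"

```text
time: 2.1
tool_pos: [0.47, -0.0012, 0.281]
ee_rot: [-3.141, -0.001, 1.716]
wrist_force: [0.9, -0.6, 0.5]
width: 0.0004
finger_force: 0.0
```

```bash
python3 - <<'E'
from h import *
o=get_obs(); m=camera_model("wrist"); im=snapshot("wrist"); cv2.imwrite("pics/w1.png",im)
print(o["tool_pos"],o["ee_rot"],o["width"]); print(np.round(m["camera_matrix"],2).tolist(),np.round(m["camera_from_world"],4).tolist())
K,T=m["camera_matrix"],m["camera_from_world"]
def pw(p):
    q=(T@np.append(p,1))[:3]; v=np.array([q[0],-q[1],-q[2]]); th=np.arccos(v[2]/np.linalg.norm(v)); d=v[:2]/np.linalg.norm(v[:2]); return K[:2,2]+K[0,0]*th*d
for n,p in dict(hub=(.4965,.057,.157),ring=(.5145,-.068,.134),refill=(.726,.1385,.119)).items(): print(n,pw(np.array(p)))
E
```

```text
[ 0.47004205 -0.00119365  0.28098636] [-3.14104531e+00 -7.30937961e-04  1.71631894e+00] 0.0004388369840389757
[[325.19, 0.0, 277.65], [0.0, 325.19, 203.12], [0.0, 0.0, 1.0]] [[0.9894, 0.1451, 0.0003, -0.4647], [-0.1408, 0.9604, -0.2404, 0.1159], [-0.0352, 0.2379, 0.9707, -0.4705], [0.0, 0.0, 0.0, 1.0]]
hub [312.30074503 140.54263374]
ring [307.33704378 249.59514805]
refill [489.35390328 111.80877537]
```

View pics/w1.png

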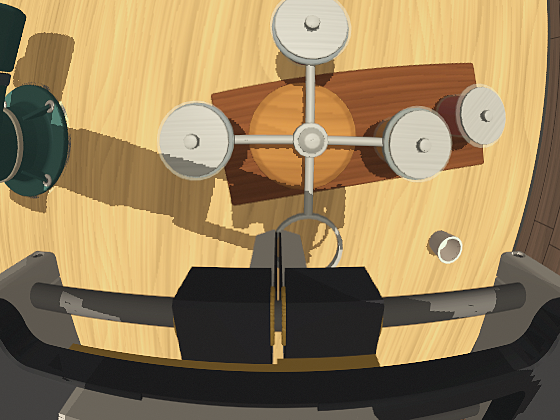

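The wrist view puts the hub at (311,141), within about 1 mm of the prediction. The fingertip at (277,240) is left of the bare arm at x≈308, with clear space below it, so I'll descend beside the arm.

Emit:
servo_tool --pt "0 0 3 0" --pt "0 0 7 0" --pt "0 0 11 0" --pt "0 0 14 0" --pt "0 0 15.5 0" --pt "0 0 16 0" --pt "0 0.4 16 0" --pt "0 0.8 16 0"

```text
time: 3.15
tool_pos: [0.4797, -0.0007, 0.1227]
ee_rot: [3.139, 0.001, 1.716]
wrist_force: [-0.8, 0.0, 0.5]
width: 0.0005
finger_force: 0.0
```

Emit:
servo_tool --pt "0 0.15 0 0" --pt "0 0.3 0 0" --pt "0 0.45 0 0" --pt "0 0.6 0 0" --pt "0 0.75 0 0" --pt "0 0.85 0 0" --pt "0 0.95 0 0" --pt "0 0.95 0 0"

```text
time: 4.15
tool_pos: [0.4878, 0.0007, 0.1211]
ee_rot: [-3.142, -0.0, 1.716]
wrist_force: [-0.6, -0.5, 0.9]
width: 0.0007
finger_force: 0.0
```

Emit:
servo_tool --pt "-0.03 0.12 0 -1.2" --pt "-0.09 0.31 0 -3.2" --pt "-0.15 0.56 0 -5.8" --pt "-0.2 0.83 0 -8.5" --pt "-0.23 1.08 0 -11" --pt "-0.255 1.33 0 -13.5" --pt "-0.27 1.58 0 -16" --pt "-0.27 1.83 0 -18.5"

```text
time: 5.15
tool_pos: [0.5065, 0.0006, 0.1211]
ee_rot: [3.142, -0.0, 2.041]
wrist_force: [-0.4, -1.0, 0.1]
width: 0.0004
finger_force: 0.0
```

```bash
python3 - <<'E'
from h import *
o=get_obs(); im=snapshot("side"); im2=snapshot("top"); cv2.imwrite("pics/p2.png",np.vstack([im[130:300,130:400],im2[130:300,150:420]]).repeat(1,0)); print(o["tool_pos"],np.degrees(o["ee_rot"][2]),o["wrist_force"],o["time"])
E
```

```text
[0.50646651 0.00060193 0.12113672] 116.954433709851 [-0.35928577 -0.96234639  0.12897979] 5.15
```

View pics/p2.png

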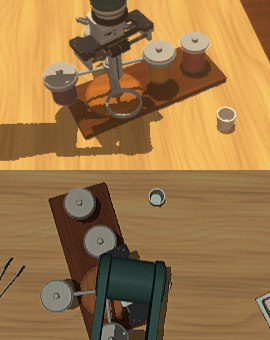

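```bash
python3 - <<'E'
from h import *
m=grey(snapshot("top")); m[:135]=0; m[330:]=0; m[:,:180]=0; m[:,345:]=0
o=cv2.morphologyEx(m,cv2.MORPH_OPEN,cv2.getStructuringElement(2,(13,13)))
n,l,s,c=cv2.connectedComponentsWithStats(o); hub=np.array([.4965,.057])
for i in range(1,n):
    p=ray("top",c[i],.142)[:2]; print(c[i],s[i,4],p,np.linalg.norm(p-hub),ang(hub,p))
im=snapshot("side"); cv2.imwrite("pics/p3.png",cv2.resize(im[140:290,160:350],None,fx=4,fy=4,interpolation=2))
E
```

```text
[226.53742802 162.89827255] 521 [0.71836437 0.1352945 ] 0.23527393522762777 19.43760641527074
[247.51702786 199.59442724] 646 [0.62432181 0.07861643] 0.1296367428626246 9.598689633900747
[205.28923476 255.40985733] 771 [0.47974543 0.1813259 ] 0.12544976920854223 97.67512916220599
[256.  306.5] 160 [0.35524098 0.04995005] 0.14143483781165467 -177.14285369801914
```

View pics/p3.png

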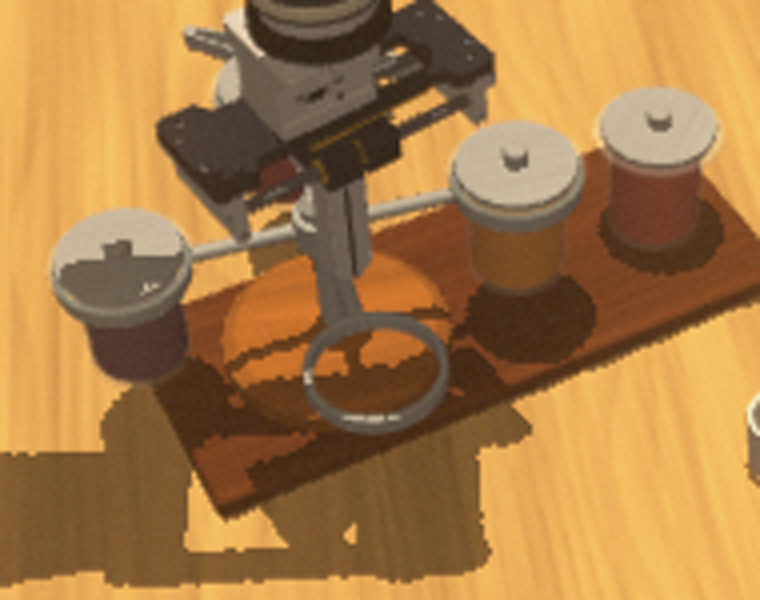

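```bash
python3 - <<'E'
from h import *
f=lambda p:np.round((proj("side",np.array(p))-[160,140])*4)
o=get_obs();t=o["tool_pos"];print(t,o["joint_positions"],o["wrist_torque"])
print("tip",f(t-[0,0,.014]),"tcp",f(t),"40up",f(t+[0,0,.04]))
for r in(0,.019,.05,.083,.125,.167): 
    a=np.radians(-81.7); print(r,f([.4965+r*np.cos(a),.057+r*np.sin(a),.13]))
for ja in (8.3,188.3):
    a=np.radians(ja); print(ja,f([.4965+.125*np.cos(a),.057+.125*np.sin(a),.157]))
E
```

```text
[0.50629885 0.00061378 0.12112395] [-1.10878441e-01  9.72919327e-03  1.57072014e+00  8.71649400e-05
  1.56127964e+00 -5.78516851e-01] [-0.05850164  0.04934237 -0.04398915]
tip [352. 310.] tcp [350. 294.] 40up [345. 248.]
0 [323. 221.]
0.019 [331. 241.]
0.05 [343. 277.]
0.083 [358. 315.]
0.125 [376. 367.]
0.167 [396. 421.]
8.3 [515. 144.]
188.3 [115. 236.]
```

```bash
python3 - <<'E'
from h import *
im=snapshot("wrist"); cv2.imwrite("pics/w2.png",cv2.resize(im[60:320,140:420],None,fx=2.2,fy=2.2,interpolation=2))
E
```

```text
(no output)
```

View pics/w2.png

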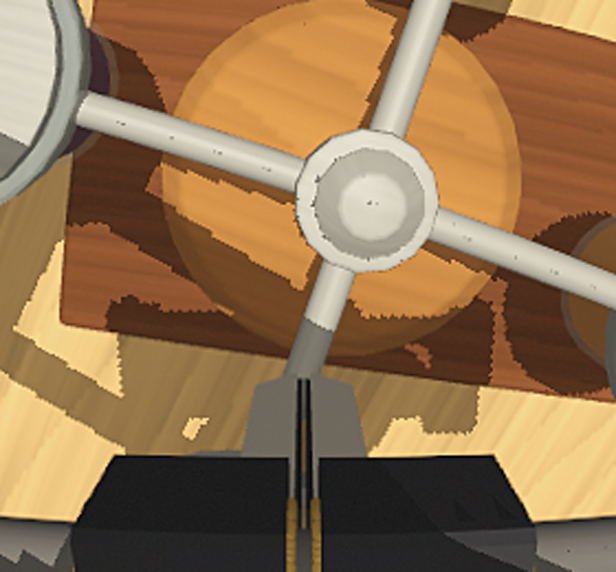

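```bash
python3 - <<'E'
import bench
print([k for k in dir(bench) if not k.startswith('__')]); print(getattr(bench,'tip_reach',None)); print({k:v for k,v in bench.get_obs().items()})
E
```

```text
['IKError', 'camera_model', 'close_job', 'get_obs', 'snapshot', 'tip_reach']
0.014
{'time': 5.4, 'joint_positions': array([-1.10846876e-01,  9.61170236e-03,  1.57080555e+00,  3.25680339e-05,
        1.56129144e+00, -5.78551244e-01]), 'qvel': array([ 2.19328552e-03, -1.47537977e-03, -9.07684296e-05,  1.05083360e-03,
       -9.58571710e-04, -4.00931848e-04]), 'joint_torque': array([ 1.74560642e-03, -3.00523102e+01, -2.97048891e+01,  5.41179918e-02,
        5.12047950e-02, -2.52689497e-03]), 'tool_pos': array([0.50625506, 0.00061403, 0.12114046]), 'ee_rot': array([-3.14151330e+00, -9.07206393e-05,  2.03850038e+00]), 'wrist_force': array([-0.86063758,  0.30171652, -0.12578389]), 'wrist_torque': array([-0.01626608,  0.01026904, -0.00853388]), 'finger_force': 0.0, 'width': 0.0002408223222221273}
```

Emit:
servo_tool --pt "0.2 -0.6 0 4" --pt "0.4 -1.2 0 8" --pt "0.6 -1.8 0 12" --pt "0.8 -2.4 0 16" --pt "1.0 -3.0 0 18.5" --pt "1.08 -3.22 1 18.5" --pt "1.08 -3.22 2 18.5" --pt "1.08 -3.22 2.5 18.5"

```text
time: 6.4
tool_pos: [0.4721, -0.0041, 0.0947]
ee_rot: [-3.14, -0.001, 1.716]
wrist_force: [-0.4, 0.2, 0.0]
width: 0.0003
finger_force: 0.0
```

```bash
cat >> h.py <<'E'
def jars():
    m=grey(snapshot("top")); m[:135]=0; m[330:]=0; m[:,:180]=0; m[:,345:]=0
    o=cv2.morphologyEx(m,cv2.MORPH_OPEN,cv2.getStructuringElement(2,(13,13)))
    n,l,s,c=cv2.connectedComponentsWithStats(o); hub=np.array([.4965,.057])
    for i in range(1,n):
        p=ray("top",c[i],.142)[:2]; print(s[i,4],np.round(p,4),round(np.linalg.norm(p-hub),4),round(ang(hub,p),1))
E
python3 - <<'E'
from h import *
jars()
im=snapshot("side"); a=cv2.resize(im[165:250,200:280],None,fx=5,fy=5,interpolation=2)
t=get_obs()["tool_pos"];print(t,[np.round((proj("side",t+[0,0,d])-[200,165])*5) for d in(-.014,0,.08)])
b=cv2.resize(snapshot("wrist")[130:300,220:360],None,fx=2.5,fy=2.5); cv2.imwrite("pics/p4.png",np.hstack([a,b]))
E
```

```text
520 [0.7183 0.1353] 0.2352 19.4
776 [0.6206 0.0749] 0.1253 8.2
812 [0.4799 0.1797] 0.1238 97.7
[ 0.47209376 -0.00412369  0.09494896] [array([176., 315.]), array([173., 296.]), array([156., 181.])]
```

View pics/p4.png

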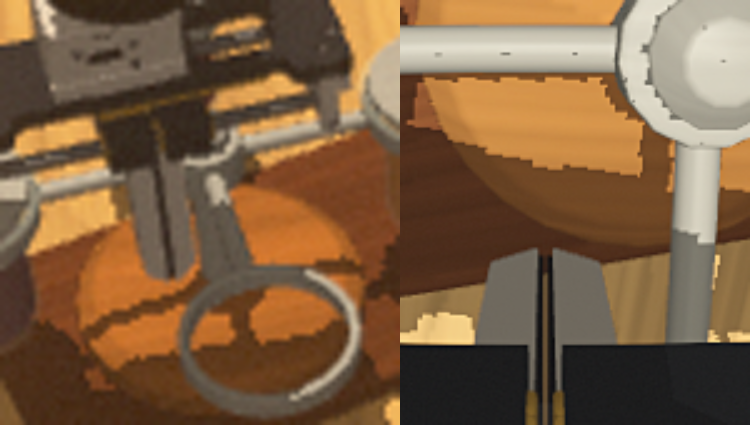

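The crown hasn't turned: the jars are still at 8.2° and 97.7°. In the side view the fingertips at (170,278) stand about 26 mm higher than predicted. They were passing above the rod, so I'll go a little lower and push again.

Emit:
servo_tool --pt "0 0 0.4 0" --pt "0 0 0.8 0" --pt "0 0.3 0.8 0" --pt "0 0.6 0.8 0" --pt "0 0.9 0.8 0" --pt "0 1.15 0.8 0" --pt "0 1.4 0.8 0" --pt "0 1.55 0.8 0"

```text
time: 7.55
tool_pos: [0.4874, -0.0021, 0.0882]
ee_rot: [-3.14, -0.0, 1.716]
wrist_force: [-2.1, -0.6, 1.5]
width: 0.0004
finger_force: 1.4
```

Emit:
servo_tool --pt "-0.03 0.12 0 -1.2" --pt "-0.09 0.31 0 -3.2" --pt "-0.15 0.56 0 -5.8" --pt "-0.2 0.83 0 -8.5" --pt "-0.23 1.08 0 -11" --pt "-0.255 1.33 0 -13.5" --pt "-0.27 1.58 0 -16" --pt "-0.27 1.83 0 -18.5"

```text
time: 8.55
tool_pos: [0.5065, -0.002, 0.0882]
ee_rot: [-3.141, -0.0, 2.041]
wrist_force: [-2.5, 0.5, 1.9]
width: 0.0007
finger_force: 1.1
```

```bash
python3 - <<'E'
from h import *
jars(); o=get_obs(); print(o["tool_pos"],o["wrist_force"],o["time"])
E
```

```text
521 [0.7183 0.1353] 0.2352 19.5
780 [0.6087 0.1126] 0.1252 26.4
757 [0.4405 0.1701] 0.1262 116.3
[ 0.50705914 -0.0019106   0.08812974] [ 0.22591859 -0.27989337  0.09864286] 8.6
```

Contact is made and the crown has turned about 18°. I'll carry on along the arc.

Emit:
servo_tool --pt "-0.07 0.24 0 -2.5" --pt "-0.13 0.49 0 -5" --pt "-0.18 0.73 0 -7.5" --pt "-0.22 0.98 0 -10" --pt "-0.25 1.23 0 -12.5" --pt "-0.27 1.48 0 -15" --pt "-0.27 1.74 0 -17.5" --pt "-0.27 1.99 0 -20"

```text
time: 9.6
tool_pos: [0.5255, 0.0044, 0.0881]
ee_rot: [-3.141, -0.0, 2.389]
wrist_force: [-2.0, -0.4, 1.4]
width: 0.0005
finger_force: 1.0
```

Emit:
servo_tool --pt "-0.07 0.24 0 -2.5" --pt "-0.13 0.49 0 -5" --pt "-0.18 0.73 0 -7.5" --pt "-0.22 0.98 0 -10" --pt "-0.25 1.23 0 -12.5" --pt "-0.27 1.48 0 -15" --pt "-0.27 1.74 0 -17.5" --pt "-0.27 1.99 0 -20"

```text
time: 10.6
tool_pos: [0.5412, 0.0168, 0.0881]
ee_rot: [-3.141, 0.0, 2.738]
wrist_force: [-1.4, -1.7, 1.2]
width: 0.0006
finger_force: 1.0
```

Emit:
servo_tool --pt "-0.07 0.24 0 -2.5" --pt "-0.13 0.49 0 -5" --pt "-0.18 0.73 0 -7.5" --pt "-0.22 0.98 0 -10" --pt "-0.25 1.23 0 -12.5" --pt "-0.27 1.48 0 -15" --pt "-0.27 1.74 0 -17.5" --pt "-0.27 1.99 0 -20"

```text
time: 11.6
tool_pos: [0.552, 0.0338, 0.0882]
ee_rot: [-3.141, 0.001, 3.087]
wrist_force: [-0.2, -2.0, 1.2]
width: 0.0006
finger_force: 1.0
```

```bash
python3 - <<'E'
from h import *
jars(); o=get_obs(); print(o["tool_pos"],np.degrees(o["ee_rot"][2]),o["wrist_force"],o["time"])
E
```

```text
521 [0.7183 0.1353] 0.2352 19.5
773 [0.5083 0.1812] 0.1248 84.6
450 [ 0.4865 -0.0854] 0.1427 -94.0
[0.55207421 0.03434269 0.08812266] 176.9433025938277 [ 0.23014701  0.01708649 -0.75227277] 11.65
```

Emit:
servo_tool --pt "-0.07 0.24 0 -2.5" --pt "-0.13 0.49 0 -5" --pt "-0.18 0.73 0 -7.5" --pt "-0.22 0.98 0 -10" --pt "-0.25 1.23 0 -12.5" --pt "-0.26 1.43 0 -14.5" --pt "-0.27 1.63 0 -16.5" --pt "-0.27 1.79 0 -18"

```text
time: 12.65
tool_pos: [0.5556, 0.0522, 0.0883]
ee_rot: [-3.141, 0.001, -2.882]
wrist_force: [2.3, -1.3, -0.3]
width: 0.0002
finger_force: 1.0
```

```bash
python3 - <<'E'
from h import *
jars(); o=get_obs(); print(o["tool_pos"],np.degrees(o["ee_rot"][2]),o["wrist_force"],o["time"])
m=camera_model("wrist"); im=snapshot("wrist"); cv2.imwrite("pics/w5.png",im); np.savez("w5.npz",K=m["camera_matrix"],T=m["camera_from_world"])
E
```

```text
509 [0.7177 0.1358] 0.2348 19.6
609 [ 0.5243 -0.0758] 0.1357 -78.2
723 [0.4692 0.1816] 0.1275 102.4
[0.55525783 0.05256027 0.08825467] -165.07839180356052 [ 0.3729861  -0.24422862  1.05059805] 12.7
```

View pics/w5.png

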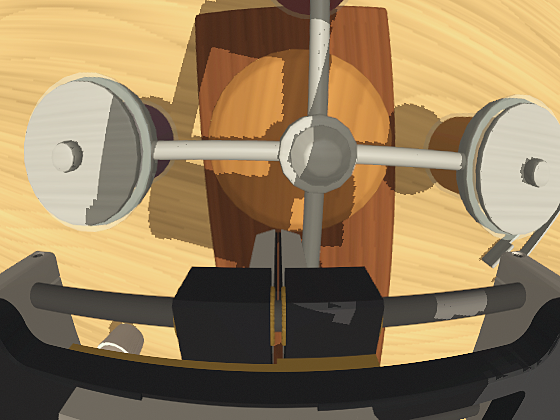

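The wrist view shows the empty arm about 4° short of the target, with the finger beside it. I'll back off, lift and move aside for a clear overhead measurement.

Emit:
servo_tool --pt "0 -0.7 0 0" --pt "0 -1.5 0 0" --pt "0 -1.5 -4 0" --pt "0 -1.5 -9 0" --pt "0 -1.5 -15 0" --pt "0 -6 -19 0" --pt "0 -11 -20 0" --pt "0 -16 -20 0"

```text
time: 13.75
tool_pos: [0.5967, -0.1043, 0.2903]
ee_rot: [-3.14, 0.003, -2.883]
wrist_force: [0.4, 0.5, 0.0]
width: 0.0002
finger_force: 0.0
```

```bash
python3 - <<'E'
from h import *
T=[];im=np.mean([snapshot("top") for _ in range(2)],0).astype(np.uint8); cv2.imwrite("pics/top6.png",im)
m=grey(im); m[:135]=0; m[330:]=0; m[:,:180]=0; m[:,345:]=0
cs,hi=cv2.findContours(m,cv2.RETR_CCOMP,cv2.CHAIN_APPROX_NONE)
for k,q in zip(cs,hi[0]):
    if q[3]>=0 and cv2.contourArea(k)>100: e=cv2.fitEllipse(k); print("hole",e); print(ray("top",e[0],.130),ray("top",e[0],.136))
jars()
v=cv2.resize(im[135:320,180:345],None,fx=3.2,fy=3.2,interpolation=2); v2=snapshot("wrist"); cv2.imwrite("pics/v6.png",np.hstack([v,cv2.resize(v2,(270,592))]) if 0 else v)
print(get_obs()["tool_pos"],get_obs()["time"])
E
```

```text
hole ((245.26995849609375, 202.14610290527344), (28.77248764038086, 29.70918846130371), 91.2325668334961)
[0.61905542 0.08480925 0.13      ] [0.6183345  0.08449351 0.136     ]
637 [0.7197 0.1309] 0.2352 18.3
800 [0.4673 0.1776] 0.1241 103.6
121 [0.4936 0.0561] 0.003 -161.8
870 [0.3761 0.0269] 0.1241 -166.0
[ 0.59573021 -0.10351707  0.2873386 ] 13.95
```

View pics/v6.png

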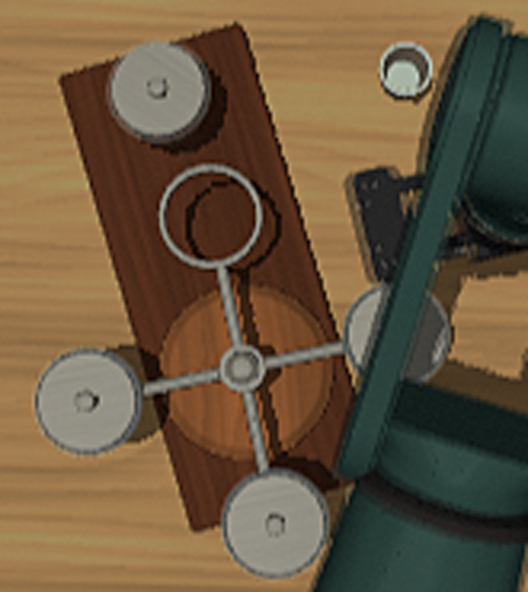

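The ring is now at (246,202) and lies between the hub and the refill, a few degrees short. I'll work out the exact remaining angle.

```bash
python3 - <<'E'
from h import *
im=cv2.imread("pics/top6.png")
m=grey(im)[140:185,205:255]
cs,_=cv2.findContours(cv2.morphologyEx(m,cv2.MORPH_OPEN,np.ones((5,5))),0,1); k=max(cs,key=cv2.contourArea); e=cv2.fitEllipse(k); c=np.array(e[0])+[205,140]; print(c,e[1])
hub=np.array([.4972,.0562])
for z in(.100,.110): p=ray("top",c,z); print(z,p,np.linalg.norm(p[:2]-hub),ang(hub,p))
p=ray("top",(229.06,162.4),.119); print("knob",p,np.linalg.norm(p[:2]-hub),ang(hub,p))
# board edges, both z=.018 top edge (dark-brown vs counter), subpixel by gradient
v=cv2.GaussianBlur(im[...,2],(3,3),0).astype(float)
for side,rows in(("L",range(165,235)),("R",range(150,225))):
    W=[]
    for r in rows:
        g=np.diff(v[r]); xc=(203 if side=="L" else 257)+(r-160)*.29
        lo=int(xc)-9; s=g[lo:lo+18]*(-1 if side=="L" else 1); i=int(np.argmax(s)); W.append(ray("top",(lo+i+.5,r),.018)[:2])
    d=cv2.fitLine(np.array(W,np.float32),cv2.DIST_HUBER,0,1e-4,1e-4).ravel(); print(side,np.degrees(np.arctan(d[1]/d[0])),(hub-d[2:])@[-d[1],d[0]])
# side view check
s=snapshot("side"); cv2.imwrite("pics/s6.png",s)
E
```

```text
[228.93818283 162.45025253] (28.166595458984375, 28.86561393737793)
0.1 [0.72818929 0.13288278 0.1       ] 0.24338509040474735 18.36490038841689
0.11 [0.72616467 0.13199391 0.11      ] 0.24118361563631463 18.316033895005866
knob [0.72448419 0.13087861 0.119     ] 0.23923836922226946 18.18893660264358
L 18.258816 -0.08435167223176357
R 18.141247 0.08659775531398427
```

Target is 18.2°, from both the refill jar (239–243 mm from the axis) and the board edges. The ring is at 13.4°, so I'll return to the same spot and push another 4.8°.

Emit:
servo_tool --pt "0 4 0 0" --pt "0 9 0 0" --pt "0 13 0 0" --pt "0 14.5 1 0" --pt "0 14.5 6 0" --pt "0 14.5 11 0" --pt "0 14.5 16 0" --pt "0 14.5 20 0"

```text
time: 15.0
tool_pos: [0.5574, 0.0377, 0.085]
ee_rot: [3.141, -0.003, -2.883]
wrist_force: [0.1, 0.5, -1.3]
width: 0.0006
finger_force: 0.0
```

Emit:
servo_tool --pt "0 0 0 0" --pt "0 0.3 0 0" --pt "0 0.6 0 0" --pt "0 0.85 0 0" --pt "0 1.1 0 0" --pt "0 1.3 0 0" --pt "0 1.45 0 0" --pt "0 1.5 0 0"

```text
time: 16.0
tool_pos: [0.555, 0.0522, 0.0881]
ee_rot: [3.142, -0.0, -2.883]
wrist_force: [0.4, -0.2, -0.5]
width: 0.0007
finger_force: 0.0
```

Emit:
servo_tool --pt "-0.02 0.07 0 -0.7" --pt "-0.04 0.15 0 -1.5" --pt "-0.07 0.24 0 -2.5" --pt "-0.1 0.33 0 -3.4" --pt "-0.115 0.4 0 -4.1" --pt "-0.125 0.44 0 -4.6" --pt "-0.13 0.47 0 -4.8" --pt "-0.13 0.47 0 -4.8"

```text
time: 17.0
tool_pos: [0.5552, 0.0571, 0.0881]
ee_rot: [3.141, 0.0, -2.799]
wrist_force: [1.6, -1.3, -1.0]
width: 0.0004
finger_force: 0.8
```

Emit:
servo_tool --pt "0 -0.7 0 0" --pt "0 -1.5 0 0" --pt "0 -1.5 -4 0" --pt "0 -1.5 -9 0" --pt "0 -1.5 -15 0" --pt "0 -6 -19 0" --pt "0 -11 -20 0" --pt "0 -16 -20 0"

```text
time: 18.0
tool_pos: [0.6099, -0.0953, 0.2905]
ee_rot: [-3.14, 0.004, -2.799]
wrist_force: [0.6, 0.2, 0.2]
width: 0.0002
finger_force: 0.0
```

```bash
cat > fin.py <<'E'
from h import *
im=snapshot("top"); hub=np.array([.4972,.0562])
m=grey(im); m[:135]=0; m[330:]=0; m[:,:180]=0; m[:,345:]=0
cs,hi=cv2.findContours(m,cv2.RETR_CCOMP,cv2.CHAIN_APPROX_NONE)
for k,q in zip(cs,hi[0]):
    if q[3]>=0 and cv2.contourArea(k)>100: e=cv2.fitEllipse(k); p=ray("top",e[0],.133); print("ring",p,np.linalg.norm(p[:2]-hub),ang(hub,p))
o=cv2.morphologyEx(m,cv2.MORPH_OPEN,cv2.getStructuringElement(2,(13,13)))
n,l,s,c=cv2.connectedComponentsWithStats(o)
for i in range(1,n):
    j=ray("top",c[i],.142); print(s[i,4],j[:2],ang(hub,j),"pair",ang(j,p))
print(get_obs()["tool_pos"],get_obs()["time"])
E
python3 fin.py
```

```text
ring [0.61626242 0.09390239 0.133     ] 0.12488926718129728 17.570947051075287
633 [0.71988138 0.13099962] 18.567417521873253 pair -160.3018280377033
799 [0.45874957 0.17592586] 107.80462578399153 pair -27.507862849560514
715 [0.38121339 0.02362125] -164.31081227414367 pair 16.646995263883163
[ 0.61066906 -0.10188757  0.28759929] 18.05
```

The ring is at 17.6° against 18.2°, about 1.3 mm sideways at the ring. That is within the 4 mm pot-to-ring clearance, and the finger is clear, so I'll hand it in.

```bash
python3 -c "
from bench import *
print(close_job())"
```

```text
the job is handed in; nothing more can be done
None
```

The empty ring now faces the refill jar to within about 0.6° (measured 17.6° against 18.2°, roughly 1.3 mm at the ring); the finger is clear, nothing else appears to have been touched, and the job was handed in at about 18 s.

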